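# Clamp a turning blank in the drilling jig

## Task

Push the square light wood blank along the channel of the drilling jig until it is fully home against the end stop, then push the toggle clamp's lever over towards the channel, past its dead point, until it snaps into lock with the clamp's foot on the blank. Only push with the fingers: do not lift the blank, and leave the other things on the bench where they are.

Things in the scene. Friction and masses are not known exactly. Their poses are not given: they have to be found in the camera images.
- jig: drilling jig screwed to the bench, does not move: plywood base board 260 mm along its x, y from -135 to +115 mm, 18 mm thick. Origin on the table surface under the channel's middle line; x runs along the channel towards the end stop, y to the left of that, z up
- channel_floor (a point): point on the channel's middle line, on the channel floor (18 mm above the table), straight over the jig's origin; jig axes. The channel lies between two dark rails 46 mm apart, their tops 28 mm above the table, x from -130 to +70 mm; it is open at the -x end
- clamp_bracket (a point): middle of the toggle clamp's steel bracket (two upright plates), at the jig's x = +65, y = -72 mm, on its top edge 88 mm above the table; jig axes. It spans 30 mm along x and 58 mm along y
- stop_face (a point): point on the face of the dark wooden end stop across the channel's +x end, 38 mm above the table (half the blank's height) and 100 mm along x from the jig's origin. The stop is 90 mm wide and reaches 63 mm above the table
- blank_mid (a point): centre of the square light wood blank lying in the channel, 100 mm long (its x), 40 mm wide, 40 mm tall, 0.08 to 0.17 kg, loose. Its underside is on the channel floor, its x is along the jig's x to within a few degrees. It starts 20 to 70 mm short of the stop; when home its centre is 50 mm from the stop face
- lever (a joint): angle of the clamp's lever, rad: 0 open, where it starts (leaning 45 degrees to the jig's -y, away from the channel), 0.785 upright (the dead point), 1.135 locked (20 degrees towards the channel). Over-centre spring: short of the dead point the lever springs back to 0, past it it snaps to 1.135 and stays. Resists with 0.5 N m at 0, falling to nothing at the dead point
- lever_pivot (a point): the lever's pivot, fixed in the jig at x = +65, y = -85 mm, 80 mm above the table; jig axes. The lever turns about the jig's x direction here. The clamp arm comes down with it: raised 60 degrees when open, level over the blank when locked
- lever_ball (a point): centre of the black ball (24 mm across) at the free end of the lever, 100 mm from the pivot; the black grip below it is 18 mm thick, from 50 to 95 mm from the pivot. At the open start the ball is 71 mm out from the pivot to the jig's -y and 151 mm above the table; upright it is 180 mm above the table
- clamp_foot: black rubber foot (18 mm across) on a sprung spindle under the end of the clamp arm; origin at the centre of its underside. When the lever is locked it presses about 2 N on the middle of the channel at the jig's x = +65 mm, at the blank's top (58 mm above the table)
- centre: steel lathe drive centre standing on the jig's base board, 32 mm foot, 55 mm tall; bystander; origin at its underside
- offcut: dark wooden offcut lying on the table to the left of the jig, 70 x 32 x 32 mm; bystander; origin at the centre of its underside
- gouge: turning gouge lying flat, about 360 mm long, dark wooden handle towards its -x, steel blade towards +x, up to 25 mm tall; bystander; origin under the ferrule
- bowl: small turned wooden bowl, 110 mm wide, 50 mm tall; bystander; origin at its underside
- wax: round aluminium wax tin, 72 mm wide, 45 mm tall; bystander; origin at its underside
- sander: cork sanding block, 90 x 50 x 30 mm; bystander; origin at the centre of its underside
- glue: white glue bottle, 52 mm wide, 130 mm tall; bystander; origin at its underside
- blank: the same light wood blank as blank_mid; origin at the centre of its underside
Not all that is in view belongs to the job. Leave any blue look-alike of the blank alone.

How it is judged:
On the way, in this order (a step that is already met when the one before it is completed fails the run):
1. the blank is home against the end stop (gap under 3 mm) while the lever is still open (x of blank_mid in the frame of stop_face above -0.053 m and y of blank_mid in the frame of stop_face between -0.01 and 0.01 m and value of joint lever below 0.5 rad), for 0.1 s.
2. the lever has snapped into lock (value of joint lever above 1.08 rad and contact force between clamp_foot and blank above 0.5 N), for 0.2 s.
At the end, for the whole second after the job is handed in: The blank is within 3 mm of the end stop and within 10 mm of the channel's middle line, at rest; the lever is locked (above 1.08 rad) and the clamp's foot presses on the blank with more than 0.5 N (all of step 2 and x of blank_mid in the frame of stop_face above -0.053 m and y of blank_mid in the frame of stop_face between -0.01 and 0.01 m and velocity of joint lever below 0.1 rad/s and linear speed of blank below 0.01 m/s); the robot touches nothing.
It fails at once if the blank is lifted or tipped up out of the channel (z of blank_mid in the frame of jig above 0.053 m or angle between blank_mid's own z axis and vertical above 0.4 rad).
It fails at once if a bystander is moved by more than 20 mm (distance of any of centre, offcut, gouge, bowl, wax, sander, glue from where it was at the start of the episode above 0.02 m).
It also fails if it takes over 48 s, if anything falls off the work surface, if the arm or the gripper's body presses on something with over 40 N, if the wrist force passes 120 N, or if a joint passes its speed limit or range.

## Robot

A 6-joint arm with a two-finger parallel gripper is mounted at the origin on the work surface. World frame = base frame: x ahead of the robot, y to its left, z up, the work surface at z = 0. Lengths are in m, angles in rad, forces in N, time in s.
With the tool pointing down it reaches from about 0.35 to 0.775 m from the base axis. Payload 5.5 kg.
Tool frame: the origin (TCP) lies midway between the tips of the shut fingers; the grasp point (between the pads) lies 19 mm behind it (env.hold_point_z is the distance from the TCP to the grasp point, in m); x points along the fingers, y is the direction in which the jaws open and shut, and the axes are right-handed (so a half turn about x gives the same grasp; the last joint's range is limited). The gripper opens to 85 mm and grips with 20 to 120 N. Pads are 22 mm wide; open, the fingers measure 114 mm over their backs; the gripper's body (76 mm by 85 mm) begins 54 mm behind the grasp point. The pads swing forward as they close: fully open they stand 13 mm farther back than shut.
Start: joints at [-1.403, 0.313, 0.046, 1.304, 0, 1.431], TCP at [0.174, -0.548, 0.231] pointing down, gripper open.
Joint ranges: [-2.76, 2.76], [-0.86, 1.69], [-1.03, 1.26], [-2.2, 2.34], [-1.47, 1.5], [-3.14, 3.14]. Speed limits (rad/s): [2.57, 2.57, 3.14, 3.14, 3.14, 3.14].

## Interface

Orientations are given as a unit quaternion [w, x, y, z].
In Python, from workcell import env, eyes, job gives the robot as it stands.
- The arm moves only by the tool drive_tool, never from a script. Its argument "increments" is text: rows parted by semicolons, each of 7 numbers parted by spaces: the turn, a rotation vector about the tool's x, y, z in rad, then the shift along the tool's x, y, z in m, then the opening, from 0 (shut) to 1 (fully open). A call has 1 to 12 rows; each row is the pose to reach, as a shift and turn from the pose commanded when the call began, along the tool's axes at that moment; what a row does not reach only later rows make up. A row lasts 1/8 s, in which the tool goes at most 62.5 mm and 10.7 degrees, less where a joint would pass 70% of its speed; a pose out of reach is approached as far as the arm can. A call with a gripper value outside its range is refused whole. The fingers move at their own pace and stop on an object; "newtons" is the grip in N (left out, the last holds). Time passes only in rows, so rows that repeat a pose let the fingers close. It gives the time, the measured TCP pose, the force and the opening at its end, in the units of the state.
- env.get_state(): the state, without advancing time (a new reading comes with each control period).
- eyes.read_camera(name): name is "scene" or "top" or "wrist"; returns the picture (400x640x3 uint8, red, green, blue); there is no depth.
- eyes.camera_info(name): a dict with "camera_matrix" (3x3 intrinsics, pixels), "origin" and "attitude" of the camera in the world. Camera axes: x right, y up, looking along -z (the intrinsics and any distortion apply to the point x, -y, -z); pixel columns grow to the right and rows downward; lengths in m; the calibration is good to about 2 mm. The wrist camera is an equidistant fisheye: a pixel r from the principal point sees the ray r / f radians off the axis. A picture is of the moment at which its call begins: read the wrist's pose just before it. camera_info takes no time and is no camera call; for the wrist camera it gives the pose at the moment of the call.
- job.hand_in(): hands the job in, once; it reports no verdict.
The state is a dict: "clock": time; "joint_pos": joint angles; "qvel": joint speeds; "tau": joint torques, N m; "tcp_pos": TCP position; "orientation": TCP orientation; "wrist_force": force on the tool from outside, world axes, zero at the start; "ft_torque": the same for the moment, N m; "finger_gap": finger opening in m.
Only numpy, scipy, OpenCV 4.12 (cv2) and the standard library are available. Lean on these libraries where they do the work, as an engineer would, in place of code of your own. Each camera call takes 0.05 s, during which the arm holds its last target. There are 200 camera calls.

## Working session

There is one attempt and no reset: what is moved stays moved. The work goes in short steps, Python scripts to look and compute and a tool call to move; the robot and the scene stay as the last step left them, time stands still between calls to the robot, and variables do not carry over. Pictures are saved under pics/ and viewed, and the job is handed in when it is done.

Besides the shell and the picture viewer there is one more tool, called after ">>>" as name(argument=value, ...) on one line, values as JSON. drive_tool: Moves the arm, as the interface text tells. Its arguments: {"type":"object","properties":{"increments":{"type":"string"},"newtons":{"type":"number"}},"required":["increments"]}

```bash
mkdir -p pics; python3 - <<'E'
from workcell import env, eyes, job
import cv2
s=env.get_state();print(s)
for n in("scene","top","wrist"):
    i=eyes.camera_info(n);print(n,i)
    cv2.imwrite(f"pics/{n}0.png",eyes.read_camera(n)[:,:,::-1])
E
```

```text
{'clock': 0.0, 'joint_pos': array([-1.40261979e+00,  3.14016121e-01,  4.49497262e-02,  1.30360011e+00,
       -1.53929969e-05,  1.43118974e+00]), 'qvel': array([ 0.00104663, -0.00122961,  0.00015703, -0.00046037, -0.00026759,
        0.00047876]), 'tau': array([ 7.48033181e-04, -4.80630791e+01,  2.98531669e+01,  1.95441779e-02,
       -1.29491987e-04, -1.30521931e-05]), 'tcp_pos': array([ 0.17408818, -0.54746099,  0.23038797]), 'orientation': array([-0.10772765, -0.69873503, -0.10904978,  0.69876481]), 'wrist_force': array([-0.70702977,  0.5924536 , -1.50349452]), 'ft_torque': array([-0.01666826,  0.01950527, -0.04630489]), 'finger_gap': 0.08552725589498501}
scene {'camera_matrix': array([[423.47309498,   0.        , 311.31017371],
       [  0.        , 423.47309498, 198.836818  ],
       [  0.        ,   0.        ,   1.        ]]), 'origin': array([1.26068178, 0.53757339, 0.84079003]), 'attitude': array([0.41929895, 0.20735011, 0.37727587, 0.79928546])}
top {'camera_matrix': array([[371.1117224 ,   0.        , 320.97039777],
       [  0.        , 371.1117224 , 197.23111618],
       [  0.        ,   0.        ,   1.        ]]), 'origin': array([0.38694571, 0.045662  , 1.21964738]), 'attitude': array([ 0.71327278,  0.03904024, -0.04115199, -0.69858737])}
wrist {'camera_matrix': array([[309.70691629,   0.        , 318.62557776],
       [  0.        , 309.70691629, 195.98569386],
       [  0.        ,   0.        ,   1.        ]]), 'origin': array([ 0.23934321, -0.52639783,  0.37424913]), 'attitude': array([ 0.7999791 , -0.11036181,  0.08152811, -0.58412916])}
```

View pics/scene0.png

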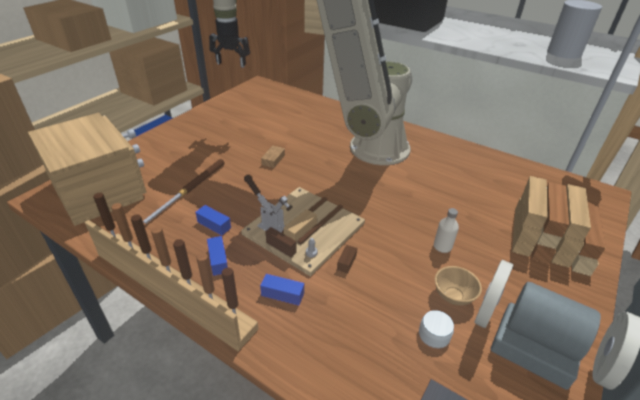

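View pics/top0.png

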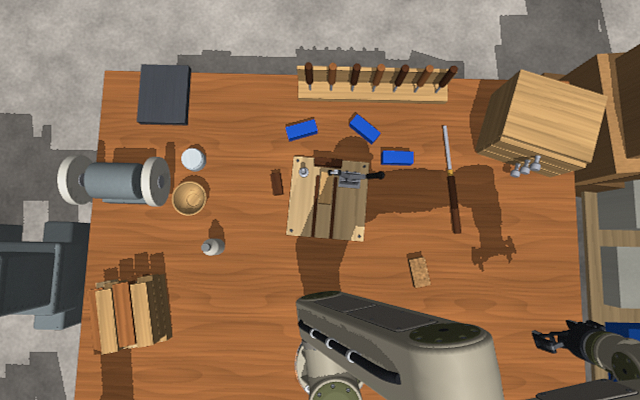

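View pics/wrist0.png

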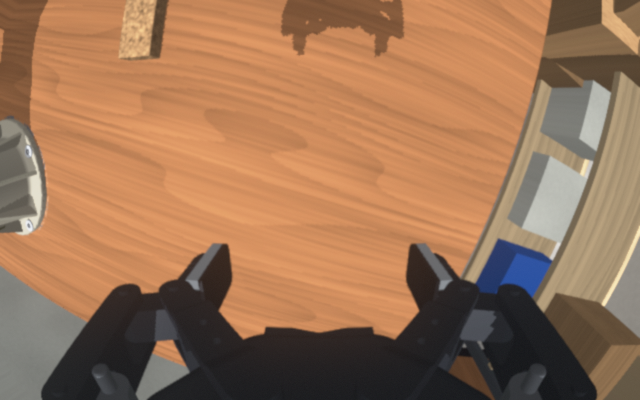

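```bash
python3 - <<'E'
import cv2
t=cv2.imread("pics/top0.png")[140:255,265:395];cv2.imwrite("pics/topc.png",cv2.resize(t,None,fx=5,fy=5,interpolation=cv2.INTER_CUBIC))
t=cv2.imread("pics/scene0.png")[165:285,230:375];cv2.imwrite("pics/scenec.png",cv2.resize(t,None,fx=5,fy=5,interpolation=cv2.INTER_CUBIC))
E
cat > h.py <<'E'
import numpy as np
from scipy.spatial.transform import Rotation as R
from workcell import env, eyes
def rot(q): return R.from_quat(np.roll(q,-1))
def ray(n,u,v,info=None):
    i=info or eyes.camera_info(n);K=i["camera_matrix"]
    x,y=(u-K[0,2])/K[0,0],(v-K[1,2])/K[1,1]
    if n=="wrist":
        r=np.hypot(x,y);d=np.array([x/r*np.sin(r),-y/r*np.sin(r),-np.cos(r)])
    else: d=np.array([x,-y,-1])
    return i["origin"],rot(i["attitude"]).apply(d)
def onz(n,u,v,z,info=None):
    o,d=ray(n,u,v,info);return o+d*(z-o[2])/d[2]
def pix(n,p,info=None):
    i=info or eyes.camera_info(n);K=i["camera_matrix"]
    c=rot(i["attitude"]).inv().apply(np.asarray(p)-i["origin"]);c=c*[1,-1,-1]
    if n=="wrist":
        a=np.arctan2(np.hypot(*c[:2]),c[2]);c=np.r_[c[:2]/np.hypot(*c[:2])*a,1]
    return K[:2,:2]@(c[:2]/c[2])+K[:2,2]
E
```

```text
(no output)
```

View pics/topc.png

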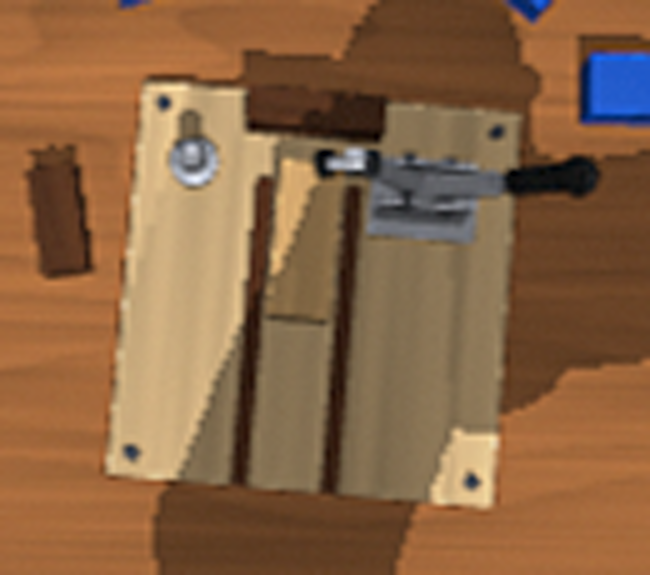

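View pics/scenec.png

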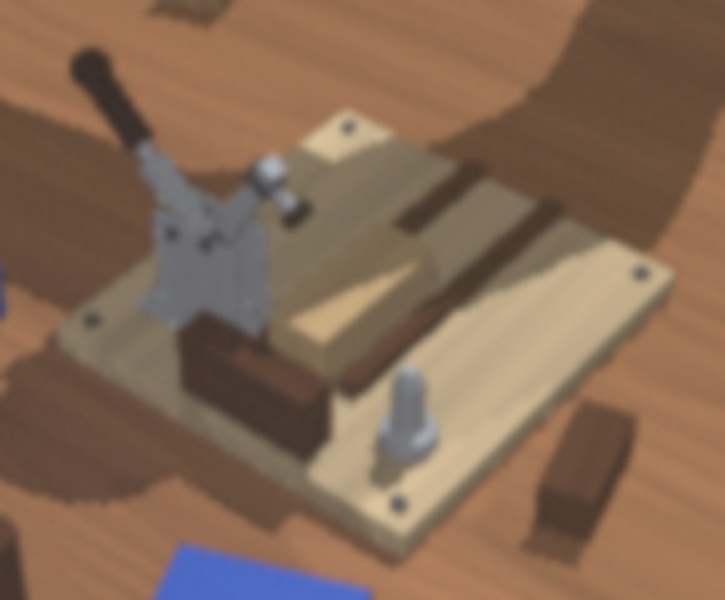

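```bash
cat >> h.py <<'E'
C=np.array([[145,80],[521,105],[105,474],[494,507]])/5+[264.9,139.9]
def jig():
    P=np.array([onz("top",*c,.018)[:2] for c in C])
    J=np.array([[.13,.115],[.13,-.135],[-.13,.115],[-.13,-.135]])
    a=P-P.mean(0);b=J-J.mean(0)
    th=np.arctan2((b[:,0]*a[:,1]-b[:,1]*a[:,0]).sum(),(b*a).sum())
    Rm=np.array([[np.cos(th),-np.sin(th)],[np.sin(th),np.cos(th)]])
    t=P.mean(0)-Rm@J.mean(0)
    return Rm,t,th,P-(J@Rm.T+t)
E
python3 - <<'E'
from h import *
Rm,t,th,res=jig();print(t,th,res*1000)
def tj(p): return Rm.T@(p[:2]-t)
def w(x,y,z): return np.r_[Rm@[x,y]+t,z]
for c in [(268,319),(328,322),(283,150)]:
    p=onz("top",c[0]/5+264.9,c[1]/5+139.9,.058);print("blank",p,tj(p))
for n,z,c in [("stopface",.063,(247,130)),("stop",.063,(382,138)),("ball",.151,(580,178)),("brk",.088,(440,195)),("centre",.073,(196,156))]:
    p=onz("top",c[0]/5+264.9,c[1]/5+139.9,z);print(n,tj(p))
for n,p in [("ball",w(.065,-.156,.151)),("stoptop mid face",w(.1,0,.063)),("rail end",w(-.13,.023,.028)),("cornA",w(.13,.115,.018)),("cornB",w(-.13,.115,.018))]: 
    print(n,p,(pix("scene",p)-[230,165])*5)
E
```

```text
[0.52343773 0.02996182] -0.06025922173702324 [[-0.85403922 -1.31306493]
 [ 2.73391051 -0.09177167]
 [-0.48830851  1.32514421]
 [-1.39156279  0.07969238]]
blank [0.49872618 0.05089763 0.058     ] [-0.02592751  0.01940961]
blank [0.49762274 0.01313858 0.058     ] [-0.024755   -0.01834735]
blank [0.60676894 0.04366801 0.058     ] [0.08235453 0.01869975]
stopface [0.09236707 0.04241511]
stop [ 0.09420924 -0.04321653]
ball [ 0.06237523 -0.1563926 ]
brk [ 0.05647543 -0.08049216]
centre [0.07126847 0.07260339]
ball [ 0.57892501 -0.12966952  0.151     ] [81.11693303 65.29384639]
stoptop mid face [0.62325623 0.02393954 0.063     ] [259.68382208 338.88503853]
rail end [0.39505881 0.06074903 0.028     ] [539.78218428 191.28198365]
cornA [0.6601274  0.13692413 0.018     ] [394.98203423 532.26951785]
cornB [0.40059931 0.15258205 0.018     ] [667.76198899 267.08101049]
```

```bash
cat >> h.py <<'E'
def move(p,camdir_deg):
    """Row (turn about tool axes, shift in tool axes) to TCP p, tool down, tool-z heading as given (world deg)."""
    s=env.get_state();A=rot(s["orientation"])
    z=np.array([np.cos(np.radians(camdir_deg)),np.sin(np.radians(camdir_deg)),0]);x=np.array([0,0,-1.]);y=np.cross(z,x)
    B=R.from_matrix(np.c_[x,y,z])
    return (A.inv()*B).as_rotvec().round(3),A.inv().apply(np.asarray(p)-s["tcp_pos"]).round(4)
E
python3 - <<'E'
from h import *
s=env.get_state();A=rot(s["orientation"]);print(A.as_matrix().round(3))
i=eyes.camera_info("wrist");print("cam in tool",A.inv().apply(i["origin"]-s["tcp_pos"]))
Rm,t,th,_=jig()
w=lambda x,y,z:np.r_[Rm@[x,y]+t,z]
z=A.as_matrix()[:,2];print(np.degrees(np.arctan2(z[1],z[0])))
for p in [w(-.06,0,.15),w(-.06,0,.036)]:print(p,move(p,180+np.degrees(th)),move(p,np.degrees(th)))
E
```

```text
[[-0.     0.303 -0.953]
 [ 0.001 -0.953 -0.303]
 [-1.    -0.001 -0.   ]]
cam in tool [-0.14373386 -0.00060304 -0.06858956]
-162.36325546740727
[0.46354664 0.03357518 0.15      ] (array([0.368, 0.   , 0.001]), array([ 0.0814, -0.4661, -0.4519])) (array([-2.774e+00, -2.000e-03,  0.000e+00]), array([ 0.0814, -0.4661, -0.4519]))
[0.46354664 0.03357518 0.036     ] (array([0.368, 0.   , 0.001]), array([ 0.1954, -0.4659, -0.4518])) (array([-2.774e+00, -2.000e-03,  0.000e+00]), array([ 0.1954, -0.4659, -0.4518]))
```

>>> drive_tool(increments="-0.17 0 0 0 -0.04 -0.04 0;-0.34 0 0 0 -0.08 -0.08 0;-0.51 0 0 0 -0.12 -0.12 0;-0.68 0 0 0 -0.16 -0.16 0;-0.85 0 0 0 -0.2 -0.2 0;-1.02 0 0 0 -0.24 -0.24 0;-1.19 0 0 0 -0.28 -0.28 0;-1.36 0 0 0 -0.32 -0.32 0;-1.53 0 0 0 -0.36 -0.36 0;-1.7 0 0 0 -0.4 -0.4 0;-1.87 0 0 0 -0.44 -0.43 0;-2.04 0 0 0 -0.466 -0.452 0", newtons=40)

```text
clock: 1.65
tcp_pos: [0.4639, 0.0352, 0.231]
orientation: [0.653, 0.271, 0.653, -0.271]
wrist_force: [-0.5, -0.7, -0.1]
finger_gap: -0.0
```

```bash
python3 - <<'E'
from h import *
import cv2
Rm,t,th,_=jig()
w=lambda x,y,z:np.r_[Rm@[x,y]+t,z]
s=env.get_state();print(s["clock"],s["tcp_pos"],s["joint_pos"],s["finger_gap"])
for p in [w(-.06,0,.13)]:print(p,move(p,np.degrees(th)))
E
```

```text
1.65 [0.46394979 0.03523641 0.23103917] [-9.69966060e-02  1.01560501e-01 -2.21521620e-01  1.24811732e+00
  6.00295081e-06  6.89150204e-01] -3.540320210750444e-05
[0.46354664 0.03357518 0.13      ] (array([-0.726, -0.   ,  0.   ]), array([ 0.101 , -0.0014,  0.0009]))
```

>>> drive_tool(increments="-0.18 0 0 0.025 -0.001 0.001 0;-0.36 0 0 0.05 -0.001 0.001 0;-0.54 0 0 0.075 -0.001 0.001 0;-0.726 0 0 0.1 -0.001 0.001 0;-0.726 0 0 0.1 -0.001 0.001 0;-0.726 0 0 0.1 -0.001 0.001 0")

```text
clock: 2.4
tcp_pos: [0.4641, 0.0316, 0.132]
orientation: [0.707, 0.025, 0.706, -0.025]
wrist_force: [0.7, -0.0, -0.4]
finger_gap: 0.0002
```

```bash
python3 - <<'E'
from h import *
import cv2
Rm,t,th,_=jig()
w=lambda x,y,z:np.r_[Rm@[x,y]+t,z]
i=eyes.camera_info("wrist");im=eyes.read_camera("wrist")[:,:,::-1].copy()
cv2.imwrite("pics/w1raw.png",im)
for p in [w(-.025,.02,.058),w(-.025,-.02,.058),w(.1,0,.063),w(-.13,.023,.028),w(-.13,-.023,.028),w(.07,.023,.028),w(.07,-.023,.028),w(.065,-.156,.151),w(-.13,.115,.018),w(-.13,-.135,.018)]:
    u=pix("wrist",p,i);print(u.round(1));cv2.drawMarker(im,tuple(int(a) for a in u),(0,255,0),0,8)
cv2.imwrite("pics/w1.png",cv2.resize(im,(800,500)))
s=env.get_state();print(s["clock"],s["tcp_pos"],s["joint_pos"])
E
```

```text
[346.7 248. ]
[295.2 248.5]
[321.7 365.1]
[348.7 109.1]
[290.6 109.6]
[344.3 319.6]
[298.3 320. ]
[122.3 392.9]
[451.2 113.2]
[168.2 117.3]
2.45 [0.46450437 0.03150906 0.13232004] [-1.04890813e-01  1.59306162e-01 -4.05218385e-01  1.00470309e+00
 -1.03826492e-04 -3.46345934e-02]
```

View pics/w1.png

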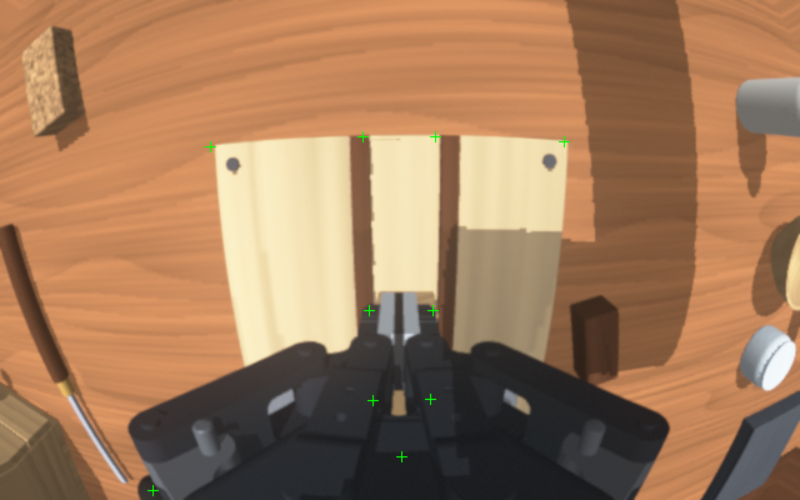

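>>> drive_tool(increments="0 0 0 0.03 0.005 0 0;0 0 0 0.06 0.005 0 0;0 0 0 0.08 0.005 0 0;0 0 0 0.096 0.005 0 0;0 0 0 0.096 0.005 0 0;0 0 0 0.096 0.005 0.007 0;0 0 0 0.096 0.005 0.014 0;0 0 0 0.096 0.005 0.02 0;0 0 0 0.096 0.005 0.02 0;0 0 0 0.096 0.005 0.02 0")

```text
clock: 3.7
tcp_pos: [0.4838, 0.0352, 0.0352]
orientation: [0.707, 0.024, 0.707, -0.024]
wrist_force: [-0.2, 0.6, 0.6]
finger_gap: 0.0001
```

```bash
cat > snap.py <<'E'
from h import *
import cv2,sys
k=sys.argv[1];n=sys.argv[2]
s=env.get_state();print(s["clock"],s["tcp_pos"],s["wrist_force"])
Rm,t,th,_=jig();print("jig xy",Rm.T@(s["tcp_pos"][:2]-t))
im=eyes.read_camera(n)[:,:,::-1]
if n=="top": im=cv2.resize(im[140:255,265:395],None,fx=5,fy=5,interpolation=cv2.INTER_CUBIC)
if n=="scene": im=cv2.resize(im[130:285,220:385],None,fx=4,fy=4,interpolation=cv2.INTER_CUBIC)
cv2.imwrite(f"pics/{k}.png",im)
E
python3 snap.py a1 scene; python3 snap.py a2 wrist
```

```text
3.7 [0.4838495  0.03524195 0.035203  ] [-0.2152272   0.57084107  0.62528218]
jig xy [-0.03983436  0.00288644]
3.75 [0.48371036 0.03526535 0.03518244] [ 0.0242009  0.4026141 -0.2204415]
jig xy [-0.03997466  0.00290142]
```

View pics/a1.png

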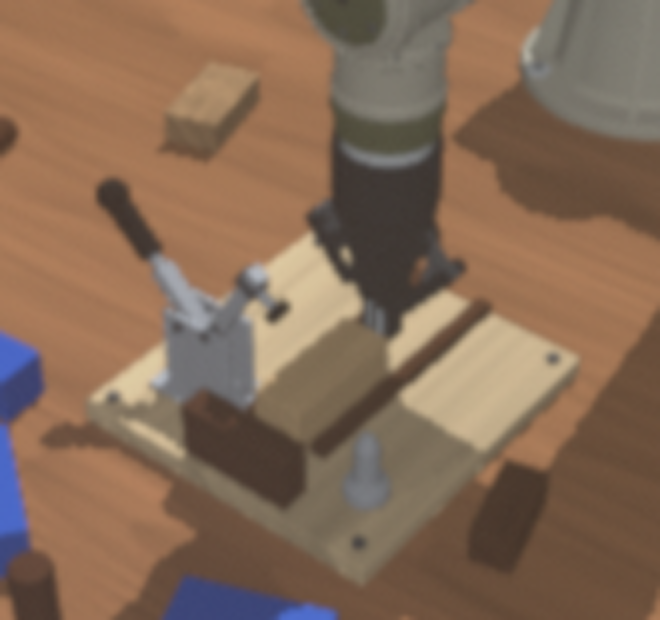

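View pics/a2.png

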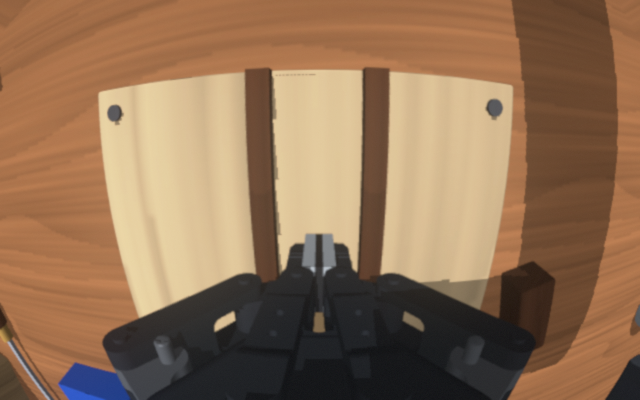

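>>> drive_tool(increments="0 0 0 0 0 0.004 0;0 0 0 0 0 0.008 0;0 0 0 0 0 0.012 0;0 0 0 0 0 0.016 0;0 0 0 0 0 0.02 0;0 0 0 0 0 0.023 0;0 0 0 0 0 0.025 0;0 0 0 0 0 0.025 0")

```text
clock: 4.8
tcp_pos: [0.5093, 0.0335, 0.0353]
orientation: [0.707, 0.024, 0.707, -0.024]
wrist_force: [0.2, 0.1, 0.2]
finger_gap: 0.0001
```

>>> drive_tool(increments="0 0 0 0 0 0.001 0;0 0 0 0 0 0.002 0;0 0 0 0 0 0.003 0;0 0 0 0 0 0.003 0")

```text
clock: 5.3
tcp_pos: [0.5118, 0.0333, 0.0352]
orientation: [0.707, 0.024, 0.707, -0.024]
wrist_force: [-2.2, 0.8, 0.8]
finger_gap: 0.0001
```

```bash
python3 snap.py b1 scene
```

```text
5.3 [0.51179702 0.03330152 0.03521433] [-2.16786184  0.84912523  0.76779005]
jig xy [-0.01182072  0.00263261]
```

View pics/b1.png

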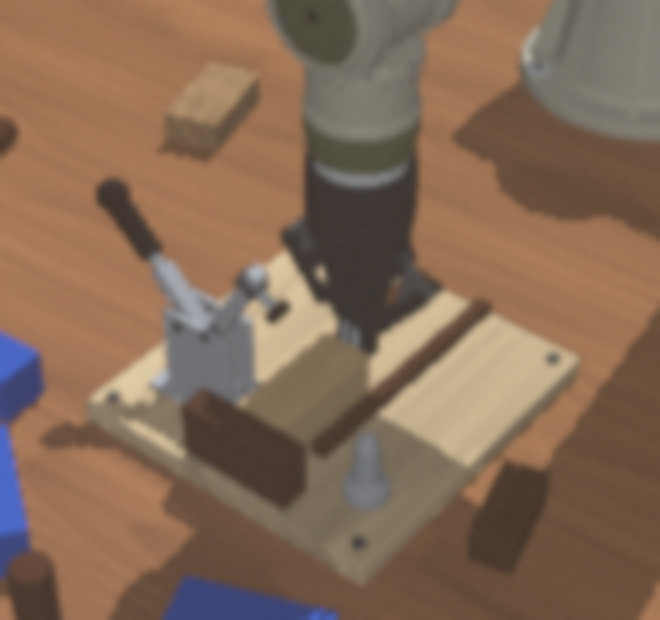

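Force is starting to build (−2.2 N) near the expected home position; I'll press on in small steps.

>>> drive_tool(increments="0 0 0 0 0 0.002 0;0 0 0 0 0 0.004 0;0 0 0 0 0 0.004 0;0 0 0 0 0 0.004 0")

```text
clock: 5.85
tcp_pos: [0.5118, 0.0334, 0.0347]
orientation: [0.704, 0.024, 0.709, -0.024]
wrist_force: [-11.0, -0.2, 8.8]
finger_gap: -0.0
```

>>> drive_tool(increments="0 0 0 0 0 -0.01 0;0 0 0 0 0 -0.03 0;0 0 0 -0.05 0 -0.035 0;0 0 0 -0.11 0 -0.035 0;0 0 0 -0.17 0 -0.035 0;0 0 0 -0.215 0 -0.035 0;0 0 0 -0.215 0 -0.035 0")

```text
clock: 6.72
tcp_pos: [0.484, 0.0352, 0.2546]
orientation: [0.71, 0.024, 0.703, -0.024]
wrist_force: [0.2, 0.4, -1.2]
finger_gap: 0.0
```

```bash
python3 snap.py c1 scene;python3 snap.py c2 wrist; python3 - <<'E'
from h import *
Rm,t,th,_=jig()
w=lambda x,y,z:np.r_[Rm@[x,y]+t,z]
for p in [w(.065,-.205,.25)]:print(p,move(p,90+np.degrees(th)))
E
```

```text
6.725 [0.48404489 0.03520449 0.254607  ] [ 0.19245504  0.35787747 -1.16622372]
jig xy [-0.03963707  0.00286081]
6.775 [0.48274411 0.03530523 0.25211764] [ 0.34766578  0.36895148 -0.44170814]
jig xy [-0.04094156  0.00288304]
[ 0.57597409 -0.17858058  0.25      ] (array([-1.578,  0.002,  0.002]), array([ 0.0007, -0.2071,  0.1086]))
```

View pics/c1.png

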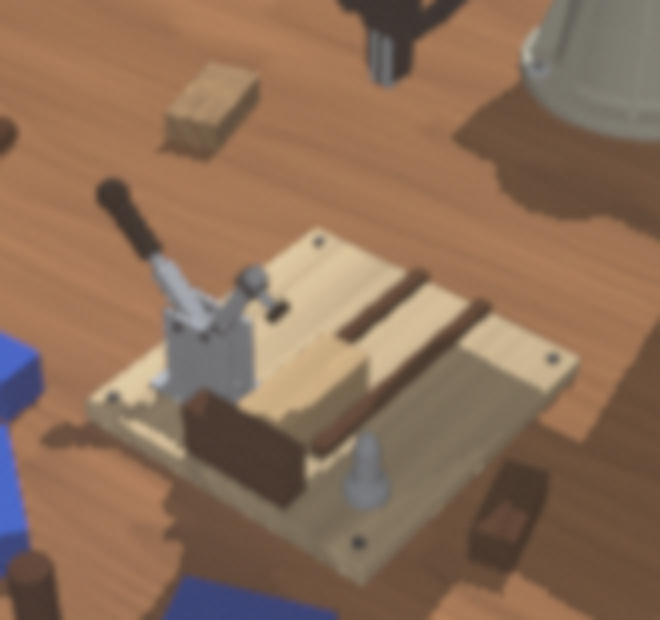

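View pics/c2.png

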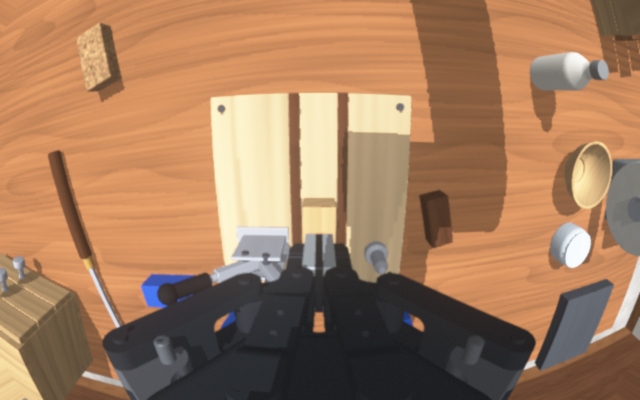

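```bash
python3 - <<'E'
import cv2
from h import *
im=cv2.imread("pics/c2.png")[80:310,140:420]
cv2.imwrite("pics/c2z.png",cv2.resize(im,None,fx=2.6,fy=2.6,interpolation=cv2.INTER_CUBIC))
Rm,t,th,_=jig();i=eyes.camera_info("wrist")
tj=lambda p:Rm.T@(p[:2]-t)
for n,u,v,z in [("nearL",211,98,.018),("nearR",411,95,.018),("edge",319,95,.018),("blank rear",319,198,.058),("blank rear bottom",319,207,.018),("ball",168,294,.151)]: print(n,tj(onz("wrist",u,v,z,i)))
E
```

```text
nearL [-0.1322171  -0.12990559]
nearR [-0.13310412  0.11748682]
edge [-0.13010654  0.00435815]
blank rear [-0.01374162  0.00362795]
blank rear bottom [0.00989228 0.00352721]
ball [ 0.0610685  -0.15184053]
```

View pics/c2z.png

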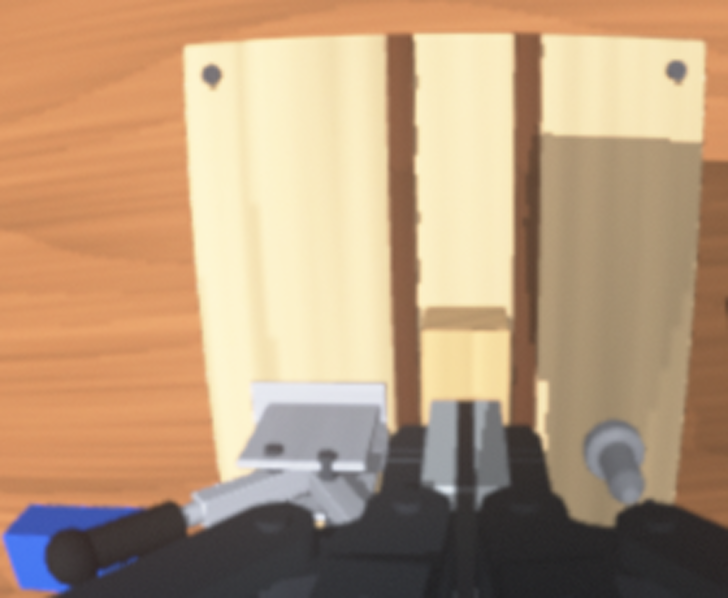

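>>> drive_tool(increments="-0.17 0 0 0 -0.02 0.01 0;-0.34 0 0 0 -0.05 0.02 0;-0.51 0 0 0 -0.08 0.03 0;-0.68 0 0 0 -0.11 0.045 0;-0.85 0 0 0 -0.14 0.06 0;-1.02 0 0 0 -0.17 0.075 0;-1.19 0 0 0 -0.19 0.09 0;-1.36 0 0 0 -0.207 0.107 0;-1.53 0 0 0 -0.207 0.107 0;-1.578 0 0 0 -0.207 0.107 0;-1.578 0 0 0 -0.207 0.107 0")

```text
clock: 8.2
tcp_pos: [0.5731, -0.1781, 0.248]
orientation: [0.515, -0.483, 0.516, 0.485]
wrist_force: [0.1, 0.6, -0.7]
finger_gap: -0.0001
```

```bash
python3 snap.py d2 wrist; python3 - <<'E'
from h import *
Rm,t,th,_=jig()
w=lambda x,y,z:np.r_[Rm@[x,y]+t,z]
i=eyes.camera_info("wrist")
print(env.get_state()["joint_pos"],move(w(.063,-.205,.14),90+np.degrees(th)),pix("wrist",w(.063,-.154,.151),i))
E
```

```text
8.2 [ 0.57313163 -0.17814556  0.24804906] [ 0.07955083  0.62299783 -0.74915117]
jig xy [ 0.0621365  -0.20473696]
[-4.34883750e-01  3.62411461e-01  1.57654864e-01  1.36867181e+00
 -5.89825891e-05 -1.94399726e+00] (array([-0.001,  0.001, -0.002]), array([ 0.1085, -0.001 , -0.0004])) [316.72033494 252.72584368]
```

View pics/d2.png

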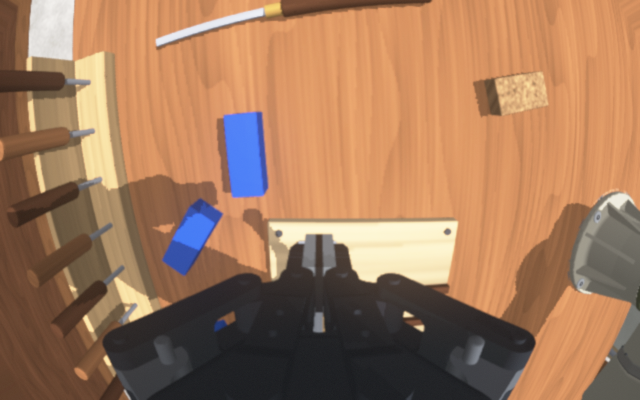

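>>> drive_tool(increments="0 0 0 0.04 0 0 0;0 0 0 0.08 0 0 0;0 0 0 0.106 0 0 0;0 0 0 0.106 0 0 0;0 0 0 0.106 0 0.01 0;0 0 0 0.106 0 0.02 0;0 0 0 0.106 0 0.03 0;0 0 0 0.106 0 0.036 0;0 0 0 0.106 0 0.036 0")

```text
clock: 9.38
tcp_pos: [0.5767, -0.1475, 0.1479]
orientation: [0.513, -0.488, 0.518, 0.48]
wrist_force: [-5.6, -16.7, 9.3]
finger_gap: 0.0002
```

```bash
python3 snap.py e1 scene; python3 snap.py e2 top
```

```text
9.375 [ 0.57674069 -0.14748258  0.14785463] [ -5.63926407 -16.72696221   9.26562099]
jig xy [ 0.0638924  -0.17391228]
9.425 [ 0.57669912 -0.14754561  0.14774826] [ -6.15399011 -16.61754924   8.50233599]
jig xy [ 0.0638547  -0.17397769]
```

View pics/e1.png

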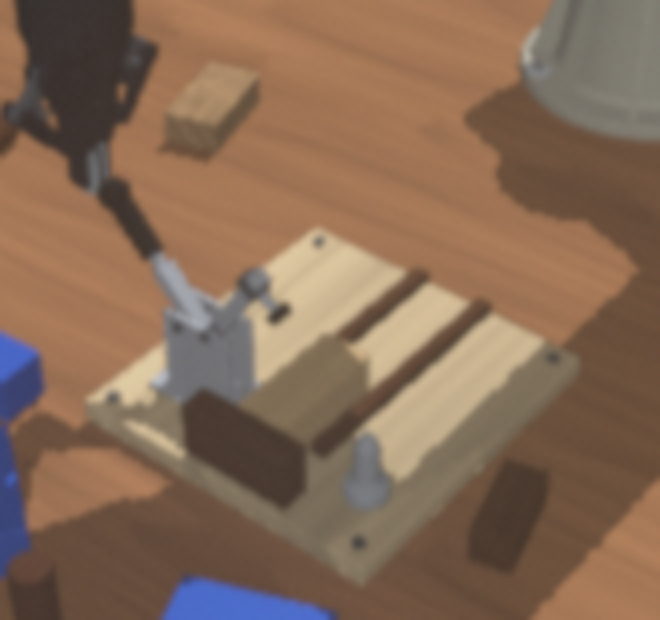

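View pics/e2.png

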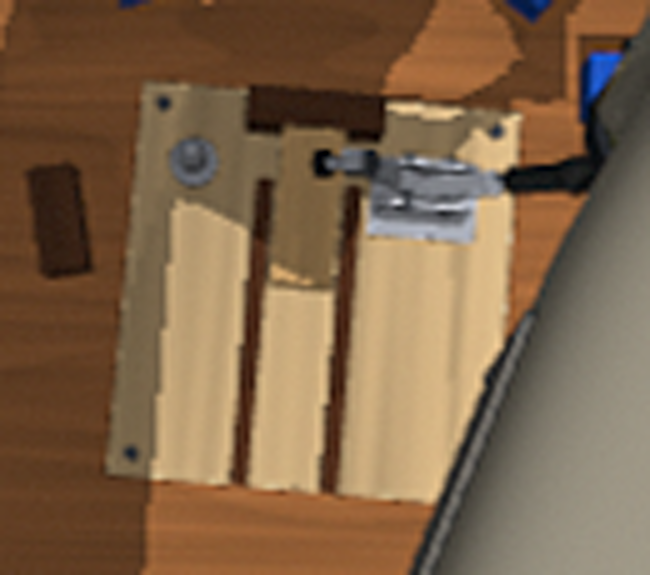

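>>> drive_tool(increments="0 0 0 0 0 -0.015 0;0 0 0 0.01 0 -0.02 0;0 0 0 0.015 0 -0.02 0;0 0 0 0.015 0 -0.01 0;0 0 0 0.015 0 -0.004 0;0 0 0 0.01 0 0.003 0;0 0 0 0.005 0 0.009 0;0 0 0 0.001 0 0.016 0;0 0 0 -0.003 0 0.023 0;0 0 0 -0.003 0 0.023 0")

```text
clock: 10.72
tcp_pos: [0.5786, -0.1209, 0.1499]
orientation: [0.515, -0.487, 0.515, 0.482]
wrist_force: [-1.8, -7.7, 5.8]
finger_gap: 0.0003
```

```bash
python3 snap.py f1 scene
```

```text
10.725 [ 0.57863018 -0.12092335  0.14985596] [-1.78318573 -7.72743951  5.81041953]
jig xy [ 0.06417899 -0.14728746]
```

View pics/f1.png

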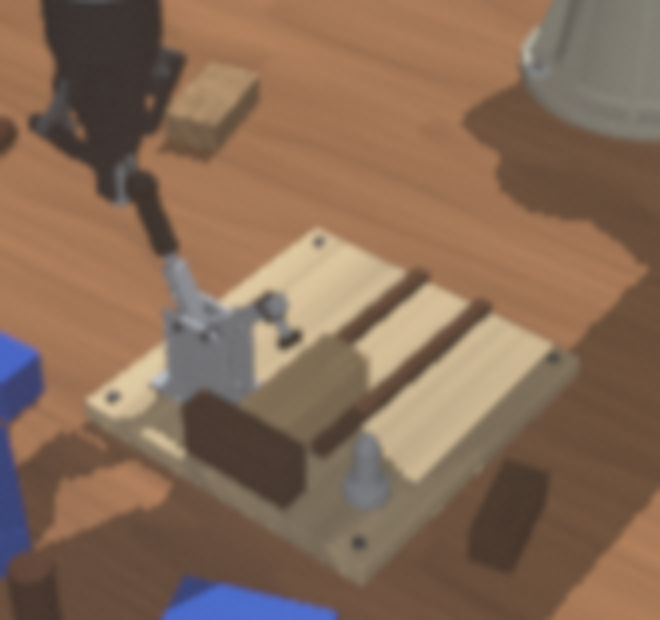

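>>> drive_tool(increments="0 0 0 -0.004 0 0.007 0;0 0 0 -0.007 0 0.014 0;0 0 0 -0.009 0 0.021 0;0 0 0 -0.011 0 0.028 0;0 0 0 -0.012 0 0.034 0;0 0 0 -0.012 0 0.04 0;0 0 0 -0.012 0 0.045 0;0 0 0 -0.012 0 0.048 0;0 0 0 -0.012 0 0.048 0")

```text
clock: 11.9
tcp_pos: [0.5801, -0.0712, 0.1591]
orientation: [0.515, -0.485, 0.515, 0.485]
wrist_force: [-1.4, 0.5, 0.1]
finger_gap: -0.0001
```

```bash
python3 snap.py g1 scene
```

```text
11.9 [ 0.58014206 -0.07122039  0.15907108] [-1.36249914  0.48997849  0.13980015]
jig xy [ 0.06269488 -0.09758367]
```

View pics/g1.png

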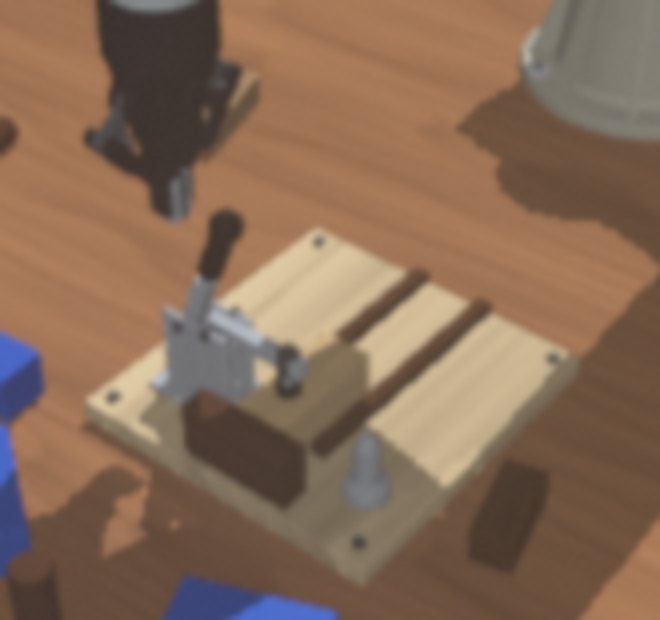

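The lever has snapped over: ball at (227,222), foot on the blank at (288,390). I'll retreat in −y, then up.

>>> drive_tool(increments="0 0 0 0 0 -0.03 0;0 0 0 0 0 -0.07 0;0 0 0 -0.03 0 -0.1 0;0 0 0 -0.07 0 -0.12 0;0 0 0 -0.08 0 -0.12 0;0 0 0 -0.08 0 -0.12 0;0 0 0 -0.08 0 -0.12 0;0 0 0 -0.08 0 -0.12 0")

```text
clock: 12.95
tcp_pos: [0.5725, -0.1903, 0.2379]
orientation: [0.514, -0.484, 0.515, 0.486]
wrist_force: [-0.7, 0.7, -0.9]
finger_gap: 0.0003
```

```bash
python3 snap.py h1 scene; python3 snap.py h2 top
```

```text
12.95 [ 0.57246242 -0.1903008   0.2378662 ] [-0.70221161  0.70607976 -0.91645652]
jig xy [ 0.06220052 -0.21691043]
13.0 [ 0.57256666 -0.19043638  0.23810587] [-0.49950531 -1.04556282 -0.00600297]
jig xy [ 0.06231275 -0.21703948]
```

View pics/h1.png

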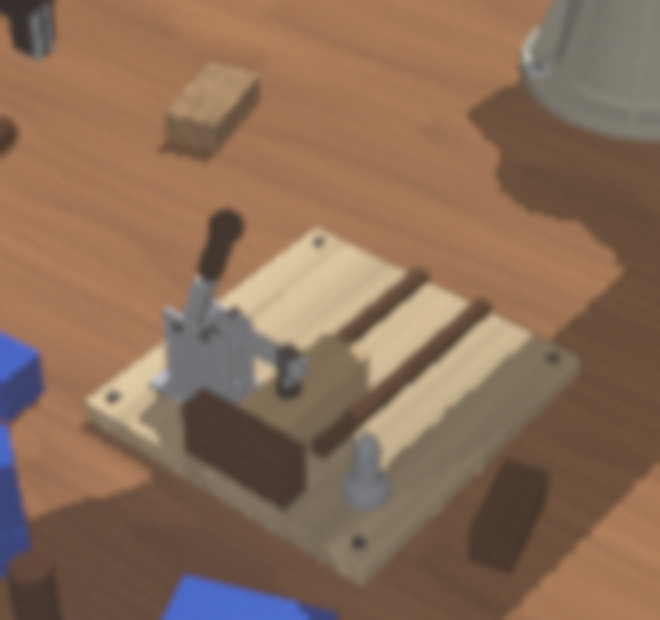

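View pics/h2.png

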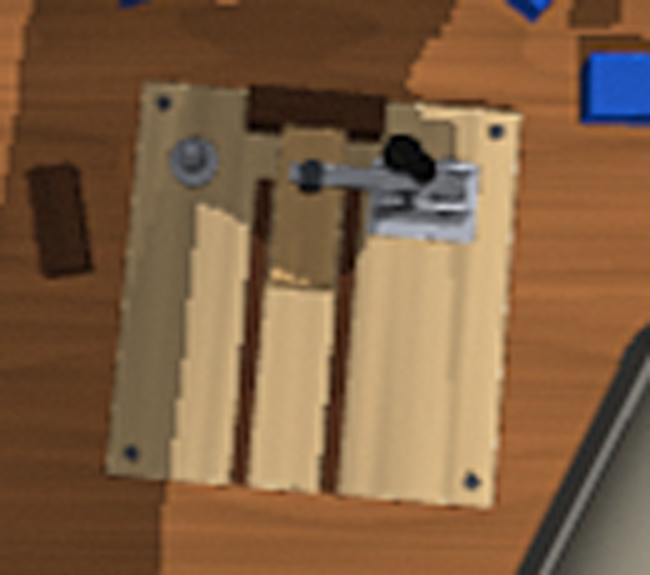

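```bash
python3 -c "
from workcell import job;print(job.hand_in())"
```

```text
the job is handed in; nothing more can be done
None
```

I pushed the blank home against the end stop with the shut fingers, then pushed the lever over its dead point until it snapped towards the channel. I backed the arm clear and handed in at about 13 s of the 48 s allowed.

**Blank:** During the push the force rose to 11 N and the tool stopped moving, about where the blank should be home. The last top picture shows no gap at the stop, and the blank's rear edge did not move during clamping.

**Lever:** It leans towards the channel with the foot on the blank. I judged the lock from the last two pictures; I could not measure the lever angle or the foot's force directly.

**Bystanders:** The centre and the offcut look unmoved in the last top view, and the sanding block in the scene view. I did not check the other bystanders after the moves. The robot's final force readings were only noise, about 1 N.

**What disagreed:**
- The top and wrist cameras put the jig about 3 mm apart in y. I corrected for that before pushing.
- My first lever push, straight sideways, met about 17 N and hardly moved it. I backed off, lowered the fingers a little and followed the lever's arc, which took about 8 N.

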